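# Clamp a sample case shut with its toggle latch

### The arm

A 6-joint arm with a two-finger parallel gripper is mounted at the origin on the work surface. World frame = base frame: x ahead of the robot, y to its left, z up, the work surface at z = 0. Lengths are in m, angles in rad, forces in N, time in s.
With the tool pointing down it reaches from about 0.375 to 0.9 m from the base axis. Payload 3.1 kg.
Tool frame: the origin (TCP) lies at the centre of the arm's flange, where the gripper is bolted on; the fingertips stand 173 mm ahead of it and the grasp point (between the pads) lies 155 mm ahead of it (tip_extent is the distance from the TCP to the fingertips, in m); z points along the fingers, y is the direction in which the jaws open and shut (so a half turn about z gives the same grasp; the last joint's range is limited). The gripper opens to 85 mm and grips with 20 to 120 N. Pads are 22 mm wide; open, the fingers measure 114 mm over their backs; the gripper's body (76 mm by 85 mm) begins 54 mm behind the grasp point. The pads swing forward as they close: fully open they stand 13 mm farther back than shut.
Start: joints at [0.925, 0.527, 1.433, -0, 1.181, -0.178], TCP at [0.281, 0.558, 0.405] pointing down, gripper open.
Joint ranges: [-3.08, 3.08], [-0.75, 2.2], [0.22, 2.44], [-1.43, 4.57], [0, 2.65], [-2.85, 2.85]. Speed limits (rad/s): [2.79, 2.79, 3.14, 3.14, 3.14, 3.14].

### API

Orientations are given as a unit quaternion [x, y, z, w].
In Python, from station import sense, snapshot, sign_off, tip_extent gives the robot as it stands. The module is installed in compiled form; this text tells all that it offers.
- The arm moves only by the tool servo_tool, never from a script. Its argument "rows" is a list of rows, each a list of 3 entries, a list of its own where there are three numbers: the shift along the tool's x, y, z in mm, then the turn about the tool's z in degrees, then the opening, from -1 (shut) to 1 (fully open), so that 0 is half open. A call has 1 to 8 rows; each row is the pose to reach, as a shift and turn from the pose measured when the call began, along the tool's axes at that moment; what a row does not reach only later rows make up. A row lasts 1/10 s, in which the tool goes at most 50 mm and 8.59 degrees, less where a joint would pass 70% of its speed; a pose out of reach is approached as far as the arm can. A call with a gripper value outside its range is refused whole. The fingers move at their own pace and stop on an object; "force" is the grip in N (left out, the last holds). Time passes only in rows, so rows that repeat a pose let the fingers close. It gives the time, the measured TCP pose, the force and the opening at its end, in the units of the state.
- sense(): the state, without advancing time (a new reading comes with each control period).
- snapshot(name): name is "scene" or "top"; returns a dict with "image" (480x640x3 uint8, blue, green, red), "z_map" (480x640 float32, m along the optical axis (not along the pixel's ray), 0 where there is no reading), "vertical_fov" (degrees; the focal length in pixels is half the picture's height over the tangent of half this angle, whatever the lens; pixels are square), "cx", "cy" (the principal point, pixels), "k1" (the pictures are not rectified: a ray, as slopes to the right and down, at radius r is drawn at 1 + k1 r^2 times it, then the intrinsics apply), "cam_to_world" (4x4, takes a point from camera to world coordinates). Camera axes: x right, y down, z forward; pixel columns grow to the right and rows downward; lengths in m; the calibration is good to about 2 mm. A picture is of the moment at which its call begins.
- sign_off(): hands the job in, once; it reports no verdict.
The state is a dict: "t": time; "q": joint angles; "qd": joint speeds; "tau": joint torques, N m; "tcp_pos": TCP position; "tool_rot": TCP orientation; "force": force on the tool from outside, world axes, zero at the start; "ft_torque": the same for the moment, N m; "finger_gap": opening from 0.0 (shut) to 1.0 (fully open).
Only numpy, scipy, OpenCV 4.12 (cv2) and the standard library are available. Lean on these libraries where they do the work, as an engineer would, in place of code of your own. Each camera call takes 0.05 s, during which the arm holds its last target. There are 200 camera calls.

### The job

Clamp the lid of the blue sample case tight: swing the steel loop by its yellow knob up over the keeper on the lid's edge and lower it gently until it lies behind the keeper's lip. Then press the lever's red bar down past its stiff point onto the rubber buffer, keep it pressed there at about 14 N for a full second (never more than 20 N), and let go, leaving the latch closed. Feel for both contacts, do not lean on the lid, and leave everything else on the bench where it stands.

Things in the scene. Friction and masses are not known exactly. Their poses are not given: they have to be found in the camera images.
- case: Blue sample case, fixed, 170 mm deep (x) x 200 wide (y) x 131 high with its white lid. Origin: centre of its underside, on the bench, z up. The latch is on its front wall, x = -85 mm, facing the case's -x. The lever's pivot axis is parallel to y at x = -115, y = 0, z = 100 mm. A 4 mm base plate, 170 mm wide, reaches forward under the lever to x = -207 mm.
- lid (a joint): Hinge of the white lid at the case's far rim (rad). 0: lid resting loose on its springy gasket; grows as it is pulled down at the front (0.01 is 1.8 mm at the keeper); about 0.01 when clamped.
- keeper (a point): Steel keeper, 36 mm wide along y, mid-way on the lid's front edge, axes as the case's. Point: centre of the loop's cross bar when hooked. The flat seat, flush with the lid's top, is 3 mm below the point; the upright lip, 4 mm thick, has its inner face 3 mm in front of it (towards -x) and its top 4 mm above it. Behind the lip the seat is open towards the lid.
- loop: Steel wire loop, 54 mm wide, swinging freely on the lever's crank. Origin: its pivot axis, 14 mm from the lever's pivot, 27 degrees to the closing side of the lever arm. It starts flopped away from the lid on a stop 28 degrees above the lever arm; swung past upright, it lies down towards the lid by itself. Lifting or lowering the loop turns the lever with it (6 to 10 N).
- loop_bar (a point): Centre of the loop's cross bar, a 6 mm round bar 54 mm long, parallel to the case's y, 51 mm from the loop's pivot.
- knob (a point): Centre of the yellow knob on the loop: 20 mm long along the case's y with rounded ends (pinch it there, from above: the loop then turns freely between the fingers), 12 mm thick, on a thin stem in line with the loop, 16 mm beyond the cross bar's centre, 67 mm from the loop's pivot.
- grip: Red round sleeve, free to spin, on the bar at the lever's end, 12 mm thick, 76 mm long, parallel to the case's y. Origin: its centre, 75 mm from the lever's pivot. Pressed from above it swings down onto a black rubber buffer (30 x 44 mm, centred at the case's x = -171, y = 0 mm). The buffer's height differs from case to case by up to 6 mm either way, so feel for it; it gives 1 mm for 5 N.
- lever (a joint): Lever angle (rad). 0: fully open, arms 52 degrees above level, pointing away from the case; grows as pressed down. Stays where it is left (1 to 2 N at the bar); with the loop hooked it is harder from about 0.7 (up to 3 to 7 N at the bar), passes dead centre at about 1.38 and rests on the buffer at about 1.5 to 1.75.
- jar: Bystander: small amber jar with a blue cap, 38 mm across, 60 mm high, beside the latch. Origin: centre of its underside.
- cup: Bystander: white plastic cup, 52 mm across, 60 mm high, beside the lever. Origin: centre of its underside.
- reagent: Bystander: reagent bottle, 70 mm across, 150 mm high. Origin: centre of its underside.
- flask: Bystander: green conical flask, 80 mm across, 115 mm high. Origin: centre of its underside.
- tip_box: Bystander: green pipette-tip box with a clear lid, 124 x 89 x 68 mm. Origin: centre of its underside.
- tube_rack: Bystander: blue tube rack with capped tubes, 70 x 200 x 70 mm. Origin: centre of its underside.

How it is judged:
On the way, in this order (a step that is already met when the one before it is completed fails the run):
1. the loop's cross bar lies behind the keeper's lip, with its centre below the lip's top by 2 mm or more (x of loop_bar in the frame of keeper between -0.004 and 0.03 m and z of loop_bar in the frame of keeper between -0.006 and 0.002 m), for 0.2 s.
2. the lever is past its dead centre and held pressed on the buffer with more than 9 N for 0.5 s, the loop still hooked (all of step 1 and value of joint lever above 1.47 rad and contact force between any of the fingers, the arm and grip above 9 N), for 0.5 s.
At the end, for the whole second after the job is handed in: The loop is behind the keeper's lip, the lever stays down past its dead centre (angle over 1.47 rad) at rest, and the lid is pulled down on its gasket (over 0.006 rad) (all of step 1 and value of joint lever above 1.47 rad and value of joint lid above 0.006 rad and velocity of joint lever between -0.05 and 0.05 rad/s); the robot touches nothing.
It fails at once if the red bar is pressed with more than 20 N (contact force between any of the fingers, the arm and grip above 20 N).
It fails at once if the loop is forced onto the keeper with more than 20 N while the lever is still up (angle under 0.55) (contact force between loop and lid above 20 N and value of joint lever below 0.55 rad).
It fails at once if the robot leans on the lid or keeper with more than 15 N (contact force between any of the fingers, the arm and lid above 15 N).
It fails at once if a bystander is moved by more than 30 mm or tipped over (distance of any of jar, cup, reagent, flask, tip_box, tube_rack from where it was at the start of the episode above 0.03 m or angle between any of jar, cup, reagent, flask, tip_box, tube_rack's own z axis and vertical above 0.5 rad).
It also fails if it takes over 58 s, if anything falls off the work surface, if the arm or the gripper's body presses on something with over 40 N, if the wrist force passes 120 N, or if a joint passes its speed limit or range.

## Working session

There is one attempt and no reset: what is moved stays moved. The work goes in short steps, Python scripts to look and compute and a tool call to move; the robot and the scene stay as the last step left them, time stands still between calls to the robot, and variables do not carry over. Pictures are saved under pics/ and viewed, about 8 in all and at most 12, crops included, and the job is handed in when it is done.

Besides the shell and the picture viewer there is one more tool, called after "Call:" as name(argument=value, ...), one argument or row to a line, values as JSON. servo_tool: Moves the arm, as the interface text tells. Its arguments: {"type":"object","properties":{"rows":{"type":"array"},"force":{"type":"number"}},"required":["rows"]}

```bash
mkdir -p pics; cat > h.py <<'E'
import numpy as np, cv2
from station import sense, snapshot, sign_off, tip_extent
def K(s):
    f=240/np.tan(np.radians(s["vertical_fov"])/2); return f
def pts(s,u,v,z):
    f=K(s); x=(np.asarray(u,float)-s["cx"])/f; y=(np.asarray(v,float)-s["cy"])/f
    X,Y=x.copy(),y.copy()
    for _ in range(10):
        k=1+s["k1"]*(X*X+Y*Y); X,Y=x/k,y/k
    P=np.stack([X*z,Y*z,np.ones_like(X)*z,np.ones_like(X)],-1)
    return P@np.array(s["cam_to_world"]).T[:,:3]
def cloud(s):
    v,u=np.mgrid[0:480,0:640]; return pts(s,u,v,s["z_map"])
E
python3 - <<'E'
from h import *
print(sense(),tip_extent)
for n in ("scene","top"):
    s=snapshot(n); cv2.imwrite(f"pics/{n}0.png",s["image"]); np.save(n+"0.npy",s,allow_pickle=True)
    print(n,s["vertical_fov"],s["cx"],s["cy"],s["k1"],np.round(s["cam_to_world"],3).tolist())
E
```

```text
{'t': 0.0, 'q': array([ 9.25521748e-01,  5.28471102e-01,  1.43388946e+00, -1.47624822e-05,
        1.18136314e+00, -1.78506428e-01]), 'qd': array([ 6.51080200e-05, -8.09630680e-05, -1.60854711e-03, -7.23540874e-04,
       -3.62150496e-04,  4.27365833e-04]), 'tau': array([-1.21848425e-03, -4.42350590e+01, -1.78025776e+01, -1.62045967e-04,
        8.32675636e-03,  2.04986355e-05]), 'tcp_pos': array([0.28102546, 0.55788052, 0.40373425]), 'tool_rot': array([ 2.31268308e-01,  9.72889426e-01, -9.79144195e-04, -4.20320655e-04]), 'force': array([ 0.57589404, -0.46009322,  0.88058015]), 'ft_torque': array([ 0.02523566, -0.00455494,  0.00566389]), 'finger_gap': 1.0013563803302645} 0.1734
scene 57.860732175580075 317.7473197263969 237.5378356500939 0.0013458368939932399 [[0.853, 0.396, -0.341, 0.93], [0.522, -0.645, 0.558, -0.534], [0.001, -0.653, -0.757, 0.861], [0.0, 0.0, 0.0, 1.0]]
top 50.09029277791091 322.5892120382734 238.99201843153017 0.00224533531691348 [[0.02, -0.988, 0.156, 0.334], [-1.0, -0.021, -0.01, 0.015], [0.013, -0.156, -0.988, 1.59], [0.0, 0.0, 0.0, 1.0]]
```

View pics/scene0.png

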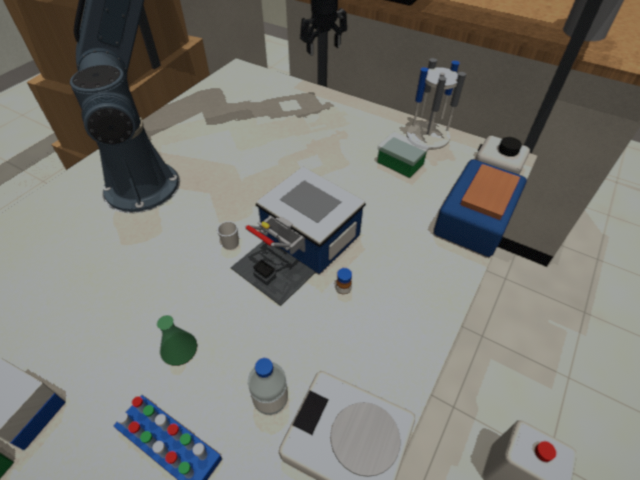

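View pics/top0.png

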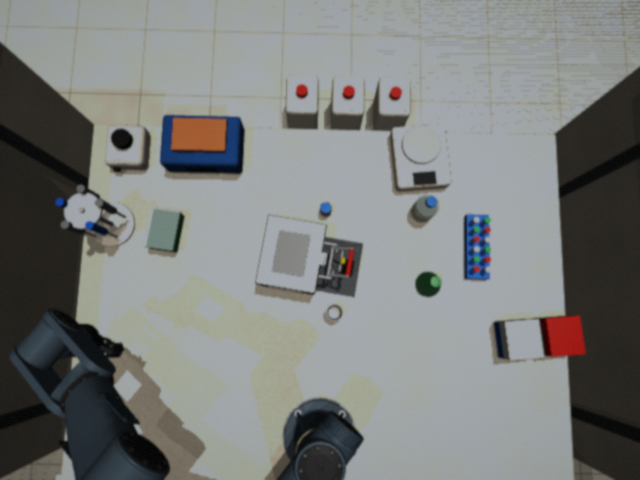

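The scene view shows the blue case near (310,220) with red grip (260,236) and yellow knob (265,226). In the top view the lid is at (292,255), the grip at (350,262), the jar at (325,209) and the cup at (334,313). The latch faces world -y. Next I measure them.

```bash
cat >> h.py <<'E'
def ray(s,u,v):
    o=np.array(s["cam_to_world"])[:3,3]; p=pts(s,np.array(u,float),np.array(v,float),1.0); d=p-o; return o,d/np.linalg.norm(d,axis=-1,keepdims=True)
def onplane(s,u,v,h):
    o,d=ray(s,u,v); return o+d*((h-o[2])/d[...,2:3])
def tri(a,ua,b,ub):
    (o1,d1),(o2,d2)=ray(a,*ua),ray(b,*ub)
    A=np.stack([d1,-d2],1); t=np.linalg.lstsq(A,o2-o1,rcond=None)[0]
    p,q=o1+t[0]*d1,o2+t[1]*d2; return (p+q)/2,np.linalg.norm(p-q)
def mask(s,name,box):
    h=cv2.cvtColor(s["image"],cv2.COLOR_BGR2HSV); H,S,V=[h[...,i].astype(int) for i in range(3)]
    m={"red":((H<8)|(H>172))&(S>150)&(V>80),"yellow":(H>20)&(H<35)&(S>140)&(V>90)}[name]
    r=np.zeros_like(m); x0,y0,x1,y1=box; r[y0:y1,x0:x1]=1; return m&r
E
python3 - <<'E'
from h import *
S={n:np.load(n+"0.npy",allow_pickle=True).item() for n in("scene","top")}
B={"scene":(225,205,320,300),"top":(310,230,380,300)}
for c in("red","yellow"):
    cen={}
    for n in S:
        m=mask(S[n],c,B[n]); v,u=np.nonzero(m); cen[n]=(u.mean(),v.mean())
        P=cloud(S[n])[m]; print(c,n,m.sum(),np.round(cen[n],1),"depth med",np.round(np.median(P,0),4),"ext",np.round(P.min(0),3),np.round(P.max(0),3))
        if c=="red": 
            r=cv2.minAreaRect(np.stack([u,v],1).astype(np.float32)); print(r)
    print(c,"tri",[np.round(x,4) for x in tri(S["scene"],cen["scene"],S["top"],cen["top"])])
# lid
for n in S:
    P=cloud(S[n]); m=(abs(P[...,2]-.131)<.008)&(abs(P[...,0]-.5)<.3)&(abs(P[...,1]-.1)<.3)
    m=cv2.morphologyEx(m.astype(np.uint8),cv2.MORPH_OPEN,np.ones((7,7)))
    k,l,st,_=cv2.connectedComponentsWithStats(m); i=1+np.argmax(st[1:,4]); m=l==i
    q=P[m]; r=cv2.minAreaRect(q[:,:2].astype(np.float32)); print(n,"lid",np.round(q.mean(0),4),r,np.round(cv2.boxPoints(r),4).tolist())
s=S["top"]; 
P=cloud(s)
for nm,(u,v) in dict(jar=(325,209),cup=(334,313)).items(): print(nm,onplane(s,u,v,.06))
i=s["image"][195:330,240:380]; cv2.imwrite("pics/c1.png",cv2.resize(i,None,fx=5.5,fy=4.4*1,interpolation=2)[:600])
i=S["scene"]["image"][195:305,220:365]; cv2.imwrite("pics/c2.png",cv2.resize(i,None,fx=5,fy=5,interpolation=2))
E
```

```text
red scene 135 [260.1 235.2] depth med [ 0.5045 -0.0748  0.1577] ext [ 0.416 -0.534  0.015] [0.93  0.025 0.861]
((259.0742492675781, 234.0567626953125), (28.9706974029541, 5.794139385223389), 37.405357360839844)
red top 120 [349.4 262.4] depth med [ 0.497  -0.0752  0.1573] ext [ 0.461 -0.096  0.005] [ 0.546 -0.067  0.165]
((349.3783874511719, 262.229736328125), (4.767570495605469, 25.31744384765625), 9.462322235107422)
red tri [array([ 0.4988, -0.0737,  0.1515]), np.float64(0.007)]
yellow scene 34 [265.  224.8] depth med [ 0.5063 -0.0558  0.1731] ext [ 0.464 -0.061  0.104] [ 0.512 -0.001  0.177]
yellow top 24 [342.6 260.3] depth med [ 0.4998 -0.0569  0.1743] ext [ 0.491 -0.07   0.047] [ 0.518 -0.051  0.179]
yellow tri [array([ 0.5015, -0.0546,  0.1689]), np.float64(0.0048)]
scene lid [0.5304 0.0858 0.1319] ((0.5237350463867188, 0.08691618591547012), (0.1849866360425949, 0.20286808907985687), 81.3945541381836) [[0.40959998965263367, 0.010599999688565731], [0.6101999878883362, -0.019700000062584877], [0.6378999948501587, 0.1632000058889389], [0.4372999966144562, 0.19349999725818634]]
top lid [0.5262 0.0907 0.1315] ((0.5238385796546936, 0.08942418545484543), (0.17313914000988007, 0.2015509158372879), 81.0028076171875) [[0.4108000099658966, 0.019700000062584877], [0.6097999811172485, -0.011800000444054604], [0.636900007724762, 0.15919999778270721], [0.43779999017715454, 0.1906999945640564]]
jar [ 0.66837571 -0.00592103  0.06      ]
cup [ 0.35557466 -0.03838439  0.06      ]
```

View pics/c2.png

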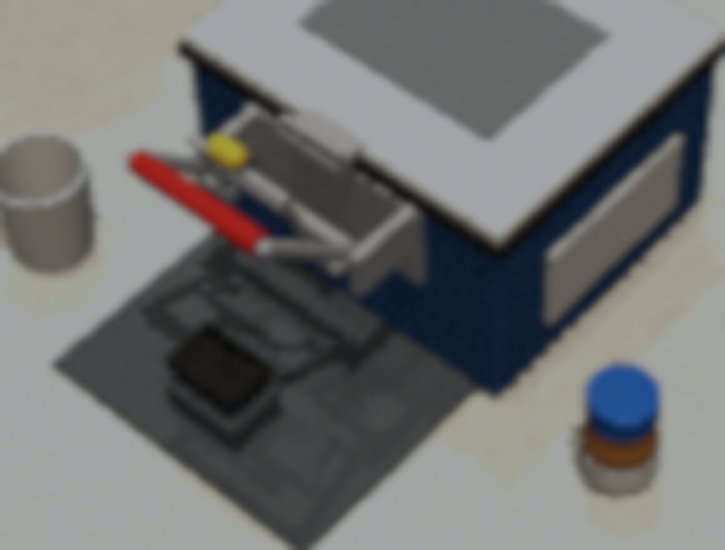

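The crop shows the lever up, and the yellow knob on the loop (crop 228,150) leaning to the outside. The keeper sits at the lid edge (crop 320,140) and the buffer at (225,370). I'll move above the knob.

Call:
servo_tool(
  rows=[
    [[-55, -50, 0], 8, 0],
    [[-90, -85, 0], 16, 0],
    [[-125, -120, 0], 24, 0],
    [[-160, -155, 0], 32, 0],
    [[-195, -190, 0], 40, 0],
    [[-230, -220, 0], 48, 0],
    [[-265, -250, 0], 56, 0],
    [[-300, -285, 0], 64, 0],
  ],
)

```text
t: 0.9
tcp_pos: [0.4165, 0.1798, 0.4042]
tool_rot: [0.714, 0.701, -0.001, 0.0]
force: [0.8, -0.7, -0.2]
finger_gap: 0.5
```

```bash
cat >> h.py <<'E'
from scipy.spatial.transform import Rotation as R
def go(target,yang=-8.8):
    s=sense(); M=R.from_quat(s["tool_rot"]).as_matrix(); d=M.T@(np.array(target)-s["tcp_pos"])*1000
    a=np.degrees(np.arctan2(M[1,1],M[0,1])); print("t",round(s["t"],2),"tcp",np.round(s["tcp_pos"],4),"shift",np.round(d,1),"turn",round((a-yang+90)%180-90,2),"F",np.round(s["force"],1),"gap",round(s["finger_gap"],2))
E
python3 -c "
from h import *
go([.501,-.055,.404]); print(sense()['q'])"
```

```text
t 0.9 tcp [0.4165 0.1798 0.4042] shift [-233.2   88.8    0.5] turn 7.74 F [ 0.8 -0.7 -0.2] gap 0.5
[ 1.60768217e-01  2.98912095e-01  1.84617945e+00 -1.63142901e-03
  9.97495822e-01  1.80132977e-01]
```

Call:
servo_tool(
  rows=[
    [[-45, 17, 0], 2, 0],
    [[-90, 34, 0], 4, 0],
    [[-135, 51, 0], 6, 0],
    [[-180, 70, 0], 7.7, 0],
    [[-220, 85, 5], 7.7, 0],
    [[-233, 89, 15], 7.7, 0],
    [[-233, 89, 20], 7.7, 0],
    [[-233, 89, 20], 7.7, 0],
  ],
)

```text
t: 1.7
tcp_pos: [0.5001, -0.0539, 0.3831]
tool_rot: [0.759, 0.651, -0.002, -0.002]
force: [-1.8, -0.2, -0.3]
finger_gap: 0.499
```

```bash
python3 - <<'E'
from h import *
go([.501,-.055,.36]); print(sense()['q'])
s=snapshot("scene"); i=s["image"][120:280,180:340]; cv2.imwrite("pics/c3.png",cv2.resize(i,None,fx=3.75,fy=3.75,interpolation=2))
P=cloud(s); 
m=mask(s,"yellow",(225,205,320,300)); v,u=np.nonzero(m); print(m.sum(),u.mean(),v.mean(),np.median(P[m],0))
np.save("s1.npy",s)
E
```

```text
t 1.7 tcp [ 0.5001 -0.0539  0.3831] shift [-1.   1.2 23.1] turn 0.03 F [-1.8 -0.2 -0.3] gap 0.5
[-3.29597218e-01  3.95343662e-01  1.75663788e+00 -1.21439164e-03
  9.94691000e-01 -1.75798142e-01]
34 264.94117647058823 224.7941176470588 [ 0.50559922 -0.05560005  0.17270212]
```

View pics/c3.png

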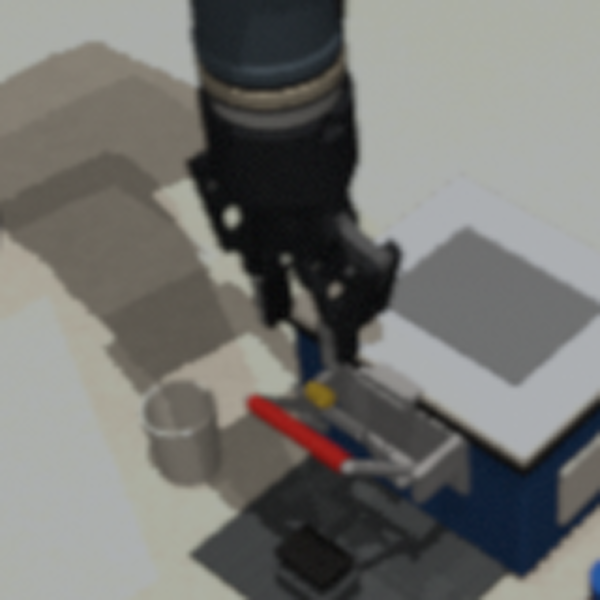

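The gripper hangs right above the knob. The fingertips are at crop (275,320) and (345,362), and the knob is at crop (320,393). I'll compare the tips' projected positions with these.

```bash
cat >> h.py <<'E'
def proj(s,p):
    c=np.linalg.inv(s["cam_to_world"])@np.append(p,1); x=c[:2]/c[2]; return x*(1+s["k1"]*(x@x))*K(s)+[s["cx"],s["cy"]]
def frame(c=(.5238,.0894),yaw=81.2):
    a=np.radians(yaw); return lambda x,y,z: np.array([c[0]+x*np.cos(a)-y*np.sin(a),c[1]+x*np.sin(a)+y*np.cos(a),z])
E
python3 - <<'E'
from h import *
s=np.load("s1.npy",allow_pickle=True).item(); t=np.load("top0.npy",allow_pickle=True).item()
a=np.radians(171.2); y=np.array([np.cos(a),np.sin(a),0]); c=np.array([.5001,-.0539,.3831])
for e in (.160,.167,.1734):
  print(e,[np.round(proj(s,c-[0,0,e]+k*y),1) for k in (.021,0,-.021)])
f=frame()
for nm,p in dict(knob=(-.1393,0,.1719),grip=(-.1612,0,.1591),keep=(-.093,0,.134),lidFL=(-.085,.1,.131),lidFR=(-.085,-.1,.131),lidBR=(.085,-.1,.131),lidBL=(.085,.1,.131),plate1=(-.207,.085,.004),plate2=(-.207,-.085,.004)).items():
  print(nm,f(*p),np.round(proj(s,f(*p)),1),np.round(proj(t,f(*p)),1))
i=t["image"][195:330,240:380]; cv2.imwrite("pics/c1.png",cv2.resize(i,None,fx=4.4,fy=4.4,interpolation=2))
P=cloud(s); 
# fingertip lowest points by depth
q=P[(abs(P[...,0]-.5)<.08)&(abs(P[...,1]+.054)<.03)&(P[...,2]>.185)&(P[...,2]<.235)]; print(len(q),np.round(q[np.argsort(q[:,2])[:10]],3))
E
```

```text
0.16 [array([254. , 202.2]), array([261.1, 206.9]), array([268.4, 211.6])]
0.167 [array([254.4, 204.6]), array([261.5, 209.2]), array([268.7, 214. ])]
0.1734 [array([254.7, 206.8]), array([261.8, 211.4]), array([269. , 216.1])]
knob [ 0.50248907 -0.04826021  0.1719    ] [265.9 222.4] [339.8 259.1]
grip [ 0.49913868 -0.06990242  0.1591    ] [259.3 232.2] [347.3 261. ]
keep [ 0.50957232 -0.00250524  0.134     ] [281.7 222.4] [323.2 257.9]
lidFL [0.41197337 0.02069917 0.131     ] [253.7 201.5] [314.3 292.1]
lidFR [ 0.60961904 -0.009898    0.131     ] [317.5 242.9] [326.4 223.7]
lidBR [0.63562663 0.15810083 0.131     ] [363.4 201.4] [268.6 213.6]
lidBL [0.43798096 0.188698   0.131     ] [301.  166.2] [255.3 281.7]
plate1 [ 0.40813252 -0.10215948  0.004     ] [227.9 267.9] [354.4 296.4]
plate2 [ 0.57613134 -0.12816707  0.004     ] [278.1 306.4] [363.2 242.6]
142 [[ 0.525 -0.062  0.21 ]
 [ 0.479 -0.041  0.212]
 [ 0.477 -0.053  0.213]
 [ 0.478 -0.057  0.213]
 [ 0.478 -0.05   0.214]
 [ 0.476 -0.059  0.214]
 [ 0.48  -0.05   0.214]
 [ 0.478 -0.037  0.215]
 [ 0.477 -0.046  0.216]
 [ 0.481 -0.047  0.216]]
```

View pics/c1.png

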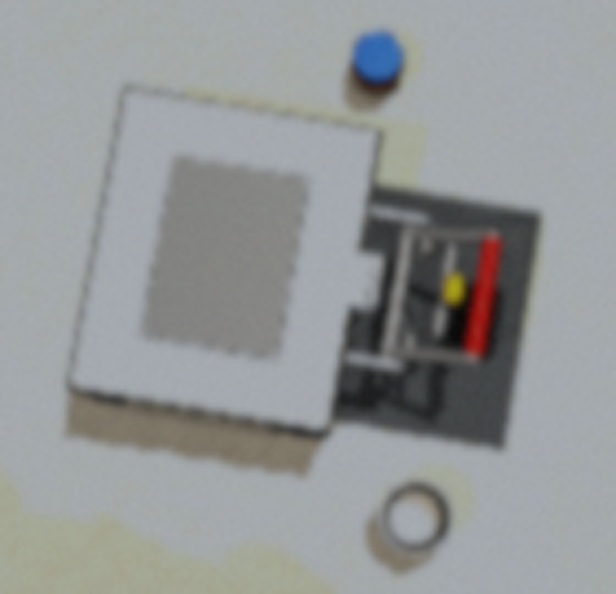

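Tip extent is confirmed at about 0.173, and the case pose agrees with the plate and lid edges. The grip and knob positions fit a lever that starts near 0.11 rad, which puts the knob at case (-147, 0, 169) mm. Tool x equals case +x, so I descend and pinch.

Call:
servo_tool(
  rows=[
    [[-1, 0, 15], 0, 0],
    [[-2, 0, 30], 0, 0],
    [[-2, 0, 40], 0, 0],
    [[-2, 0, 45], 0, 0],
    [[-2, 0, 45], 0, 0],
  ],
  force=30,
)

```text
t: 2.25
tcp_pos: [0.4994, -0.0545, 0.3383]
tool_rot: [0.758, 0.652, -0.002, -0.002]
force: [-0.1, -0.0, -0.9]
finger_gap: 0.498
```

```bash
python3 - <<'E'
from h import *
go([.5005,-.056,.338])
s=snapshot("scene"); i=s["image"][170:280,200:340]; cv2.imwrite("pics/c4.png",cv2.resize(i,None,fx=5,fy=5,interpolation=2))
E
```

```text
t 2.25 tcp [ 0.4994 -0.0545  0.3383] shift [-1.4  1.3  0.3] turn 0.17 F [-0.1 -0.  -0.9] gap 0.5
```

View pics/c4.png

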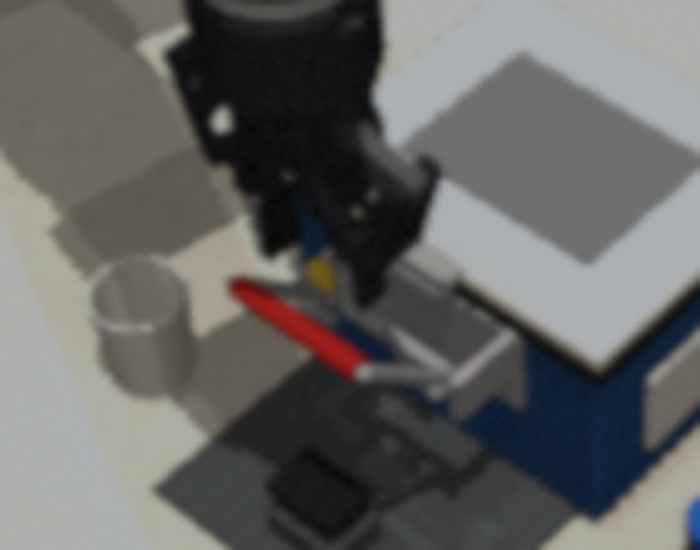

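The knob (crop 320,275) sits between the two fingertips, at (275,245) and (370,300). I'll close on it.

Call:
servo_tool(
  rows=[
    [[-1, 1, 0], 0, -0.3],
    [[-1, 1, 0], 0, -0.6],
    [[-1, 1, 0], 0, -1],
    [[-1, 1, 0], 0, -1],
    [[-1, 1, 0], 0, -1],
    [[-1, 1, 0], 0, -1],
  ],
  force=30,
)

```text
t: 2.9
tcp_pos: [0.5014, -0.0564, 0.3395]
tool_rot: [0.758, 0.652, -0.001, 0.0]
force: [4.5, -0.8, 3.0]
finger_gap: 0.193
```

```bash
python3 - <<'E'
from h import *
go([.5005,-.056,.338])
E
```

```text
t 2.9 tcp [ 0.5014 -0.0564  0.3395] shift [ 0.2 -1.   1.5] turn 0.14 F [ 4.5 -0.8  3. ] gap 0.19
```

Call:
servo_tool(
  rows=[
    [[4, 0, -1], 0, -1],
    [[8, 0, -2], 0, -1],
    [[12, 0, -2.5], 0, -1],
    [[16, 0, -3], 0, -1],
    [[19, 0, -3], 0, -1],
    [[23, 0, -3], 0, -1],
    [[27, 0, -2.5], 0, -1],
    [[31, 0, -2], 0, -1],
  ],
)

```text
t: 3.7
tcp_pos: [0.5062, -0.0253, 0.3415]
tool_rot: [0.759, 0.652, -0.0, 0.0]
force: [2.3, -0.7, 3.1]
finger_gap: 0.195
```

```bash
python3 - <<'E'
from h import *
go([.5005,-.056,.338])
for n in("scene","top"):
  s=snapshot(n); m=mask(s,"yellow",(225,185,330,300) if n=="scene" else (310,230,380,300)); v,u=np.nonzero(m); print(n,m.sum(),u.mean(),v.mean())
  m=mask(s,"red",(225,185,330,300) if n=="scene" else (310,230,380,300)); v,u=np.nonzero(m); print(n,m.sum(),u.mean(),v.mean())
  if n=="scene": i=s["image"][170:280,200:340]; cv2.imwrite("pics/c5.png",cv2.resize(i,None,fx=5,fy=5,interpolation=2))
E
```

```text
t 3.7 tcp [ 0.5062 -0.0253  0.3415] shift [-31.2  -1.    3.6] turn 0.12 F [ 2.3 -0.7  3.1] gap 0.2
scene 5 271.6 216.8
scene 153 258.6666666666667 236.98692810457516
top 0 nan nan
top 0 nan nan<stdin>:4: RuntimeWarning: Mean of empty slice.
  ret = ret.dtype.type(ret / rcount)
<stdin>:5: RuntimeWarning: Mean of empty slice.
```

View pics/c5.png

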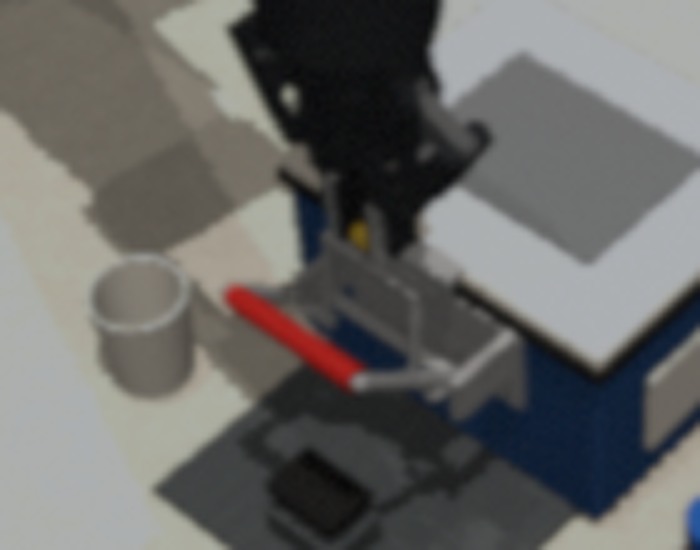

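The loop is upright and the knob (crop 360,235) is held. The lever has sagged slightly (red at 258.7,237). I'll continue the arc with a 2.5 mm upward bias to clear the lip.

Call:
servo_tool(
  rows=[
    [[3, 0, -2], 0, -1],
    [[7, 0, -1.5], 0, -1],
    [[11, 0, 0.5], 0, -1],
    [[14, 0, 2], 0, -1],
    [[17, 0, 3], 0, -1],
    [[20, 0, 4.5], 0, -1],
    [[22, 0, 5.5], 0, -1],
    [[22, 0, 5.5], 0, -1],
  ],
)

```text
t: 4.6
tcp_pos: [0.5096, -0.0031, 0.3358]
tool_rot: [0.758, 0.652, -0.0, 0.0]
force: [3.5, -0.6, 3.0]
finger_gap: 0.189
```

```bash
python3 - <<'E'
from h import *
go([.5062,-.0253,.3415])
s=snapshot("scene"); m=mask(s,"red",(225,185,330,300)); v,u=np.nonzero(m); print(m.sum(),u.mean(),v.mean())
i=s["image"][170:280,200:340]; cv2.imwrite("pics/c6.png",cv2.resize(i,None,fx=5,fy=5,interpolation=2))
E
```

```text
t 4.6 tcp [ 0.5096 -0.0031  0.3358] shift [-22.4  -0.   -5.6] turn 0.2 F [ 3.5 -0.6  3. ] gap 0.19
142 256.90140845070425 242.2887323943662
```

View pics/c6.png

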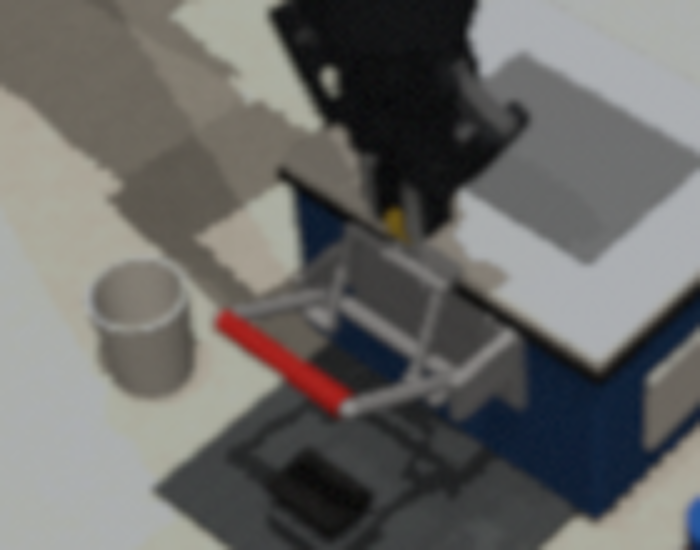

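```bash
python3 - <<'E'
from h import *
s=np.load("s1.npy",allow_pickle=True).item(); f=frame()
for a in range(0,36,4):
    e=np.radians(52-a); print(a,np.round(proj(s,f(-.115-.075*np.cos(e),0,.1+.075*np.sin(e))),1))
E
```

```text
0 [259.3 232.2]
4 [258.1 234.2]
8 [257.  236.4]
12 [256.1 238.5]
16 [255.2 240.6]
20 [254.4 242.6]
24 [253.8 244.7]
28 [253.3 246.7]
32 [252.9 248.6]
```

```bash
python3 - <<'E'
from h import *
s=snapshot("scene"); m=mask(s,"yellow",(265,195,300,230)); v,u=np.nonzero(m); print(m.sum(),u.mean() if m.sum() else 0,v.mean() if m.sum() else 0)
a=np.radians(81.2); ex=np.array([np.cos(a),np.sin(a),0]); ey=np.array([-ex[1],ex[0],0]); c=np.array([.5238,.0894,0])
def cy(px,y=0):
    o,d=ray(s,*px); t=(y-(o-c)@ey)/(d@ey); p=o+t*d; return np.round([(p-c)@ex*1e3,p[2]*1e3],1)
print("knob",cy((279.4,214.4)))
g=(sense()["tcp_pos"]-c); print("tcp case",g@ex*1e3,g@ey*1e3,g[2]*1e3)
# loop-bar ends in crop: (345,237) and (445,285)
for p,y in(((345,237),.027),((445,285),-.027)): print("bar end",cy((200+p[0]/5,170+p[1]/5),y))
for p,y in(((222,318),.038),((345,408),-.038)): print("grip end",cy((200+p[0]/5,170+p[1]/5),y))
P=cloud(s)[195:235,262:300].reshape(-1,3); q=P[(P[:,2]>.15)&(P[:,2]<.175)]; print(np.round(q[np.argsort(q[:,2])][:12],3))
E
```

```text
8 278.375 214.25
knob [-97.8 164. ]
tcp case -93.85615334751762 -0.1002522133721562 335.87242803589
bar end [-105.8  142.3]
bar end [-97.3 141.2]
grip end [-173.   136.7]
grip end [-173.  134.]
[[ 0.528 -0.018  0.15 ]
 [ 0.531 -0.02   0.15 ]
 [ 0.533 -0.015  0.15 ]
 [ 0.533 -0.018  0.15 ]
 [ 0.482 -0.011  0.15 ]
 [ 0.535 -0.017  0.15 ]
 [ 0.519 -0.013  0.151]
 [ 0.521 -0.016  0.151]
 [ 0.508 -0.017  0.151]
 [ 0.517 -0.015  0.151]
 [ 0.503 -0.013  0.151]
 [ 0.495 -0.01   0.151]]
```

The picture shows the loop leaning over towards the keeper, with the knob at crop (397,222), but the lever has been pushed down to about 20°. The small gap (16 mm) and the upward 3 N suggest the fingers hold the knob too high and squeeze it downwards. I'll regrip 8 mm lower.

Call:
servo_tool(
  rows=[
    [[0, 0, 0], 0, -0.4],
    [[0, 0, 0], 0, -0.3],
    [[0, 0, 3], 0, -0.3],
    [[0, 0, 6], 0, -0.3],
    [[0, 0, 8], 0, -0.3],
    [[0, 0, 8], 0, -1],
    [[0, 0, 8], 0, -1],
    [[0, 0, 8], 0, -1],
  ],
)

```text
t: 5.5
tcp_pos: [0.5095, -0.0034, 0.3279]
tool_rot: [0.758, 0.652, -0.0, 0.0]
force: [0.8, -0.4, -0.3]
finger_gap: 0.001
```

```bash
python3 - <<'E'
from h import *
go([.5096,-.0031,.3278])
s=snapshot("scene"); m=mask(s,"red",(225,185,330,300)); v,u=np.nonzero(m); print(m.sum(),u.mean(),v.mean())
i=s["image"][170:280,200:340]; cv2.imwrite("pics/c7.png",cv2.resize(i,None,fx=5,fy=5,interpolation=2))
E
```

```text
t 5.5 tcp [ 0.5095 -0.0034  0.3279] shift [0.3 0.  0.1] turn 0.17 F [ 0.8 -0.4 -0.3] gap 0.0
143 257.1888111888112 241.71328671328672
```

View pics/c7.png

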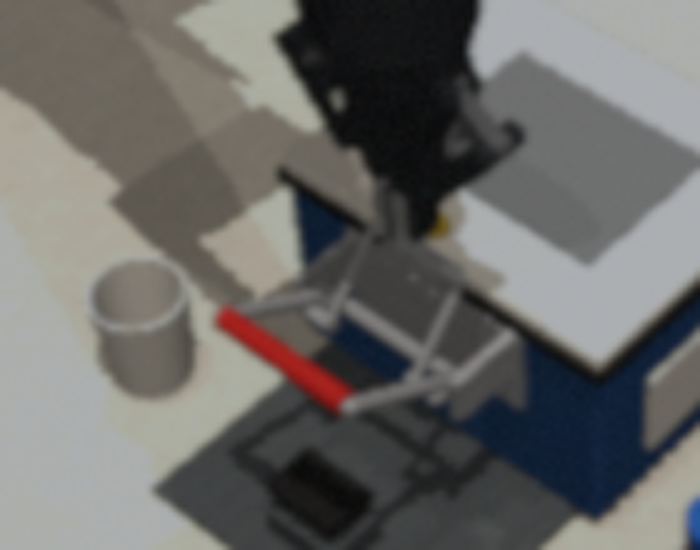

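The knob is now at crop (437,222). It fell past the fingers towards the lid. I'll lift the tool straight up, back off and measure where the bar lies.

Call:
servo_tool(
  rows=[
    [[0, 0, -15], 0, -1],
    [[0, 0, -40], 0, -1],
    [[-30, 0, -80], 0, -0.3],
    [[-70, 0, -110], 0, -0.3],
    [[-110, 0, -130], 0, -0.3],
    [[-150, 0, -130], 0, -0.3],
    [[-150, 0, -130], 0, -0.3],
  ],
)

```text
t: 6.25
tcp_pos: [0.4868, -0.1555, 0.4592]
tool_rot: [0.76, 0.65, -0.0, 0.002]
force: [0.4, 0.6, -0.5]
finger_gap: 0.349
```

```bash
cat >> h.py <<'E'
_a=np.radians(81.2); EX=np.array([np.cos(_a),np.sin(_a),0]); EY=np.array([-EX[1],EX[0],0]); C0=np.array([.5238,.0894,0])
def cy(s,px,y=0):
    o,d=ray(s,*px); t=(y-(o-C0)@EY)/(d@EY); p=o+t*d; return np.round([(p-C0)@EX*1e3,p[2]*1e3],1)
E
python3 - <<'E'
from h import *
go([.5096,-.0031,.3278])
for n,b in(("scene",(225,185,330,300)),("top",(310,230,380,300))):
  s=snapshot(n); np.save(n+"2.npy",s)
  for c in("yellow","red"):
    m=mask(s,c,b); v,u=np.nonzero(m)
    if m.sum():
      print(n,c,m.sum(),u.mean(),v.mean()); 
      if n=="scene": print(cy(s,(u.mean(),v.mean())))
  i=s["image"]; i=i[185:265,220:320] if n=="scene" else i[220:300,300:380]
  cv2.imwrite(f"pics/d_{n}.png",cv2.resize(i,(400,int(400*i.shape[0]/i.shape[1])),interpolation=2))
a,b=cv2.imread("pics/d_scene.png"),cv2.imread("pics/d_top.png"); a=cv2.copyMakeBorder(a,0,400-a.shape[0],0,0,0); cv2.imwrite("pics/d.png",np.hstack([a,b]))
E
```

```text
t 6.25 tcp [ 0.4868 -0.1555  0.4592] shift [154.6  -1.5 130.8] turn -0.13 F [ 0.4  0.6 -0.5] gap 0.35
scene yellow 17 285.88235294117646 214.0
[-77.9 149.5]
scene red 129 257.015503875969 241.8294573643411
[-171.4  136. ]
top yellow 15 319.6 257.06666666666666
top red 114 352.3859649122807 263.4561403508772
```

View pics/d.png

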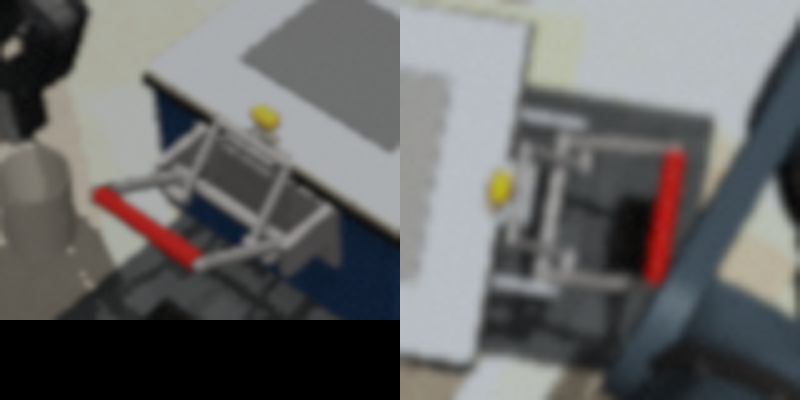

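```bash
python3 - <<'E'
from h import *
a,b=[np.load(n+"2.npy",allow_pickle=True).item() for n in("scene","top")]
def med(s,c,box):
    v,u=np.nonzero(mask(s,c,box)); return u.mean(),v.mean()
for c in("yellow","red"):
    pa,pb=med(a,c,(225,185,330,300)),med(b,c,(310,230,380,300)); p,e=tri(a,pa,b,pb); d=p-C0; print(c,np.round([d@EX*1e3,d@EY*1e3,p[2]*1e3,e*1e3],1))
f=frame()
for A in(12,16,20,24):
  e=np.radians(52-A); k=np.radians(25-A); cr=np.array([-115-14*np.cos(k),100+14*np.sin(k)])
  out=[]
  for bz in (134,141):
    sn=(bz-cr[1])/51; kn=cr+67*np.array([np.sqrt(1-sn*sn),sn]); w=f(kn[0]/1e3,0,kn[1]/1e3); out.append((np.round(kn,1),np.round(proj(a,w),1),np.round(proj(b,w),1)))
  g=f(-.115-.075*np.cos(e),0,.1+.075*np.sin(e)); print(A,"grip",np.round(proj(a,g),1),np.round(proj(b,g),1)); [print("   ",*map(str,o)) for o in out]
E
```

```text
yellow [-8.090e+01  1.000e-01  1.511e+02  4.500e+00]
red [-1.751e+02  1.000e-01  1.383e+02  5.900e+00]
12 grip [256.1 238.5] [351.  262.1]
    [-75.3 143.7] [286.8 215.1] [317.1 256.4]
    [-83.7 152.9] [284.  214.4] [320.1 256.5]
16 grip [255.2 240.6] [352.  262.5]
    [-76.5 144. ] [286.5 215.3] [317.5 256.5]
    [-85.4 153.2] [283.5 214.7] [320.6 256.6]
20 grip [254.4 242.6] [352.9 262.9]
    [-77.6 144.3] [286.1 215.5] [317.9 256.5]
    [-87.  153.5] [283. 215.] [321.2 256.7]
24 grip [253.8 244.7] [353.7 263.2]
    [-78.8 144.6] [285.7 215.7] [318.3 256.6]
    [-88.7 153.8] [282.5 215.3] [321.8 256.8]
```

The measured knob (about -81 to -87, z about 151 to 153) and the lever at about 18° mean the bar probably rests on top of the lip, short of clearing it by about 1 mm. I'll regrip the knob, deeper this time, then lift to raise the lever.

```bash
cat >> h.py <<'E'
def goc(x,y,z): p=frame()(x/1e3,y/1e3,z/1e3); go(p)
E
python3 -c "
from h import *
goc(-81,-1,350); goc(-81,-1,317)"
```

```text
t 6.35 tcp [ 0.4865 -0.152   0.4579] shift [163.3   1.1 107.9] turn 0.04 F [ 0.3  0.3 -0.2] gap 0.35
t 6.35 tcp [ 0.4865 -0.152   0.4579] shift [163.3   1.1 140.9] turn 0.04 F [ 0.3  0.3 -0.2] gap 0.35
```

Call:
servo_tool(
  rows=[
    [[40, 0, 10], 0, -0.1],
    [[85, 1, 40], 0, -0.1],
    [[130, 1, 80], 0, -0.1],
    [[155, 1, 100], 0, -0.1],
    [[163, 1, 115], 0, -0.1],
    [[163, 1, 125], 0, -0.1],
    [[163, 1, 130], 0, -0.1],
    [[163, 1, 130], 0, -0.1],
  ],
)

```text
t: 7.15
tcp_pos: [0.5122, 0.0088, 0.3276]
tool_rot: [0.759, 0.651, -0.001, -0.001]
force: [-0.5, 0.6, 0.4]
finger_gap: 0.451
```

```bash
python3 -c "
from h import *
goc(-81,-1,317)"
```

```text
t 7.15 tcp [0.5122 0.0088 0.3276] shift [ 0.4  0.2 10.6] turn 0.03 F [-0.5  0.6  0.4] gap 0.45
```

Call:
servo_tool(
  rows=[
    [[0, 0, 4], 0, -0.1],
    [[0, 0, 8], 0, -0.1],
    [[0, 0, 10.5], 0, -0.1],
    [[0, 0, 10.5], 0, -0.4],
    [[0, 0, 10.5], 0, -1],
    [[0, 0, 10.5], 0, -1],
    [[0, 0, 10.5], 0, -1],
    [[0, 0, 10.5], 0, -1],
  ],
)

```text
t: 7.95
tcp_pos: [0.512, 0.0088, 0.3172]
tool_rot: [0.759, 0.651, -0.001, -0.001]
force: [-1.3, -1.3, 1.1]
finger_gap: 0.203
```

```bash
python3 - <<'E'
from h import *
goc(-81,-1,317)
s=snapshot("scene"); m=mask(s,"red",(225,185,330,300)); v,u=np.nonzero(m); print(m.sum(),u.mean(),v.mean())
E
```

```text
t 7.95 tcp [0.512  0.0088 0.3172] shift [0.5 0.3 0.2] turn 0.04 F [-1.3 -1.3  1.1] gap 0.2
144 257.2986111111111 241.77083333333334
```

Gripped, with a larger gap (0.203) and little reaction force. I'll lift along the loop to raise the lever.

Call:
servo_tool(
  rows=[
    [[0.5, 0, -1], 0, -1],
    [[1, 0, -2], 0, -1],
    [[2, 0, -3], 0, -1],
    [[3, 0, -4], 0, -1],
    [[3, 0, -5], 0, -1],
    [[3, 0, -5], 0, -1],
  ],
)

```text
t: 8.6
tcp_pos: [0.5124, 0.0107, 0.3212]
tool_rot: [0.759, 0.651, -0.002, -0.0]
force: [-0.8, -7.0, -7.0]
finger_gap: 0.198
```

```bash
python3 - <<'E'
from h import *
goc(-81,-1,317)
s=snapshot("scene"); m=mask(s,"red",(225,185,330,300)); v,u=np.nonzero(m); print(m.sum(),u.mean(),v.mean())
E
```

```text
t 8.6 tcp [0.5124 0.0107 0.3212] shift [-1.4  0.3  4.2] turn 0.1 F [-0.8 -7.  -7. ] gap 0.2
149 260.9463087248322 232.3020134228188
```

The lever is back at its top (red row 232), so the bar now clears the lip. I'll lower it gently along the arc.

Call:
servo_tool(
  rows=[
    [[0, 0, 1.5], 0, -1],
    [[1.5, 0, 3], 0, -1],
    [[3, 0, 5], 0, -1],
    [[4.5, 0, 6.5], 0, -1],
    [[6, 0, 8.5], 0, -1],
    [[7, 0, 10], 0, -1],
    [[7, 0, 10], 0, -1],
  ],
)

```text
t: 9.35
tcp_pos: [0.5135, 0.018, 0.3112]
tool_rot: [0.759, 0.652, -0.002, -0.0]
force: [-0.5, 2.5, 4.3]
finger_gap: 0.199
```

```bash
python3 - <<'E'
from h import *
goc(-81,-1,317)
s=snapshot("scene"); m=mask(s,"red",(225,185,330,300)); v,u=np.nonzero(m); print(m.sum(),u.mean(),v.mean())
E
```

```text
t 9.35 tcp [0.5135 0.018  0.3112] shift [-8.8  0.2 -5.8] turn 0.12 F [-0.5  2.5  4.3] gap 0.2
146 260.09589041095893 234.02739726027397
```

Call:
servo_tool(
  rows=[
    [[1, 0, 1], 0, -1],
    [[1.5, 0, 2], 0, -1],
    [[2, 0, 2.5], 0, -1],
    [[2, 0, 2.5], 0, -1],
  ],
)

```text
t: 9.8
tcp_pos: [0.5138, 0.0195, 0.3091]
tool_rot: [0.758, 0.652, -0.002, 0.0]
force: [-2.1, 1.1, 5.3]
finger_gap: 0.201
```

```bash
python3 - <<'E'
from h import *
goc(-81,-1,317)
s=snapshot("scene"); m=mask(s,"red",(225,185,330,300)); v,u=np.nonzero(m); print(m.sum(),u.mean(),v.mean())
E
```

```text
t 9.8 tcp [0.5138 0.0195 0.3091] shift [-10.4   0.1  -7.9] turn 0.14 F [-2.1  1.1  5.3] gap 0.2
144 260.2013888888889 234.33333333333334
```

Contact force is 5 N, so the bar is very near the seat. I'll release, lift away and check.

Call:
servo_tool(
  rows=[
    [[0, 0, 0], 0, -0.5],
    [[0, 0, 0], 0, -0.2],
    [[0, 0, 0], 0, -0.1],
    [[0, 0, -15], 0, -0.1],
    [[0, 0, -40], 0, -0.1],
    [[-30, 0, -80], 0, -0.6],
    [[-70, 0, -100], 0, -1],
    [[-110, 0, -120], 0, -1],
  ],
)

```text
t: 10.65
tcp_pos: [0.4975, -0.0897, 0.4308]
tool_rot: [0.758, 0.652, -0.002, 0.001]
force: [0.3, 0.2, 0.0]
finger_gap: -0.002
```

Call:
servo_tool(
  rows=[
    [[-40, 0, 0], 0, -1],
    [[-60, 0, 0], 0, -1],
    [[-60, 0, 0], 0, -1],
  ],
)

```text
t: 10.95
tcp_pos: [0.4883, -0.1516, 0.4312]
tool_rot: [0.759, 0.651, -0.002, 0.002]
force: [0.5, 1.2, -0.0]
finger_gap: 0.0
```

```bash
python3 - <<'E'
from h import *
S={}
for n in("scene","top"): S[n]=snapshot(n)
a,b=S["scene"],S["top"]
def med(s,c,box):
    v,u=np.nonzero(mask(s,c,box)); return u.mean(),v.mean()
for c in("yellow","red"):
    pa,pb=med(a,c,(225,185,330,300)),med(b,c,(310,230,380,300)); p,e=tri(a,pa,b,pb); d=p-C0; print(c,np.round(pa,1),np.round(pb,1),np.round([d@EX*1e3,d@EY*1e3,p[2]*1e3,e*1e3],1))
i=a["image"][185:265,220:320]; j=b["image"][220:300,300:380]
i=cv2.resize(i,(400,320),interpolation=2); j=cv2.resize(j,(400,400),interpolation=2)
cv2.imwrite("pics/e.png",np.hstack([cv2.copyMakeBorder(i,0,80,0,0,0),j])); goc(-81,-1,317)
E
```

```text
yellow [289.1 214. ] [316. 257.] [-70.6   0.5 142.6   4.9]
red [260.6 234.6] [348.9 261.7] [-163.6   -1.4  153.5    6.2]
t 11.05 tcp [ 0.4883 -0.149   0.4307] shift [160.4   0.3 113.2] turn 0.16 F [-0.2  0.4 -0.3] gap -0.0
```

View pics/e.png

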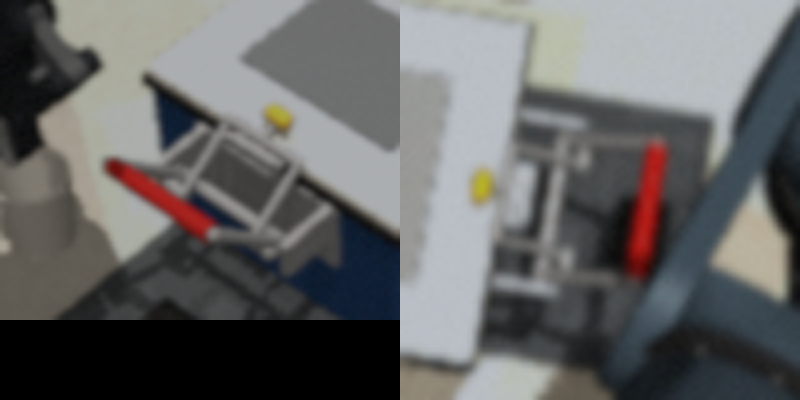

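The knob is at (-70.6, 0.5, 142.6) and the bar lies behind the keeper in the top view, so it's hooked. The lever is still up. Next I move the shut fingers above the red bar.

Call:
servo_tool(
  rows=[
    [[25, 0, 20], 0, -1],
    [[50, 0, 45], 0, -1],
    [[70, 0, 65], 0, -1],
    [[73, 0, 78], 0, -1],
    [[73, 0, 83], 0, -1],
    [[73, 0, 83], 0, -1],
  ],
)

```text
t: 11.65
tcp_pos: [0.499, -0.0761, 0.3468]
tool_rot: [0.758, 0.653, -0.002, -0.001]
force: [-0.6, 0.8, 1.7]
finger_gap: 0.0
```

```bash
python3 -c "
from h import *
goc(-168,0,333)"
```

```text
t 11.65 tcp [ 0.499  -0.0761  0.3468] shift [-0.6 -0.7 13.8] turn 0.26 F [-0.6  0.8  1.7] gap 0.0
```

Call:
servo_tool(
  rows=[
    [[-1, 0, 5], 0, -1],
    [[-2, 0, 9], 0, -1],
    [[-3, 0, 12], 0, -1],
    [[-5, 0, 15], 0, -1],
    [[-6, 0, 18], 0, -1],
    [[-7, 0, 21], 0, -1],
    [[-9, 0, 25], 0, -1],
    [[-9, 0, 25], 0, -1],
  ],
)

```text
t: 12.45
tcp_pos: [0.4975, -0.0853, 0.3213]
tool_rot: [0.758, 0.652, -0.002, -0.001]
force: [0.1, 1.2, 0.4]
finger_gap: -0.001
```

```bash
cat > ck.py <<'E'
from h import *
goc(-168,0,333)
s=snapshot("scene"); m=mask(s,"red",(225,185,330,300)); v,u=np.nonzero(m); print("red",m.sum(),u.mean(),v.mean())
m=mask(s,"yellow",(225,185,330,300)); v,u=np.nonzero(m); print("yel",m.sum(),u.mean(),v.mean())
E
python3 ck.py
```

```text
t 12.45 tcp [ 0.4975 -0.0853  0.3213] shift [  8.6  -0.8 -11.8] turn 0.23 F [0.1 1.2 0.4] gap -0.0
red 64 259.59375 242.796875
yel 16 288.1875 214.625
```

Call:
servo_tool(
  rows=[
    [[-3, 0, 5], 0, -1],
    [[-6, 0, 10], 0, -1],
    [[-8, 0, 15], 0, -1],
    [[-10, 0, 20], 0, -1],
    [[-11, 0, 24], 0, -1],
    [[-12, 0, 28], 0, -1],
    [[-13, 0, 32], 0, -1],
    [[-13, 0, 35], 0, -1],
  ],
)

```text
t: 13.3
tcp_pos: [0.4955, -0.0981, 0.2863]
tool_rot: [0.758, 0.652, -0.002, -0.001]
force: [0.9, -0.1, 3.6]
finger_gap: -0.001
```

```bash
python3 ck.py
```

```text
t 13.3 tcp [ 0.4955 -0.0981  0.2863] shift [ 21.5  -0.8 -46.8] turn 0.24 F [ 0.9 -0.1  3.6] gap -0.0
red 58 257.2758620689655 256.3448275862069
yel 18 286.22222222222223 215.83333333333334
```

Call:
servo_tool(
  rows=[
    [[0, 0, 3.5], 0, -1],
    [[0, 0, 7], 0, -1],
    [[0, 0, 10.5], 0, -1],
    [[0, 0, 14], 0, -1],
    [[0.5, 0, 17], 0, -1],
    [[1, 0, 20], 0, -1],
    [[1.5, 0, 23], 0, -1],
    [[2, 0, 26], 0, -1],
  ],
)

```text
t: 14.15
tcp_pos: [0.4958, -0.0961, 0.2597]
tool_rot: [0.758, 0.652, -0.002, -0.001]
force: [0.6, 0.3, 4.2]
finger_gap: -0.0
```

```bash
python3 ck.py
```

```text
t 14.15 tcp [ 0.4958 -0.0961  0.2597] shift [ 19.5  -0.9 -73.3] turn 0.22 F [0.6 0.3 4.2] gap -0.0
red 50 259.52 263.28
yel 19 285.94736842105266 216.57894736842104
```

Call:
servo_tool(
  rows=[
    [[0.5, 0, 2.5], 0, -1],
    [[1.5, 0, 5], 0, -1],
    [[2.5, 0, 7.5], 0, -1],
    [[3.5, 0, 10], 0, -1],
    [[4.5, 0, 12], 0, -1],
    [[5.5, 0, 14], 0, -1],
    [[6.5, 0, 16], 0, -1],
    [[7.5, 0, 18], 0, -1],
  ],
)

```text
t: 15.0
tcp_pos: [0.4966, -0.0885, 0.241]
tool_rot: [0.758, 0.652, -0.002, -0.001]
force: [0.6, -0.0, 0.8]
finger_gap: -0.0
```

```bash
python3 ck.py
```

```text
t 15.0 tcp [ 0.4966 -0.0885  0.241 ] shift [ 11.8  -0.8 -92. ] turn 0.22 F [ 0.6 -0.   0.8] gap -0.0
red 48 262.375 265.7916666666667
yel 18 285.8888888888889 216.88888888888889
```

Past dead centre: the force dropped to 0.8 N. Now I feel for the buffer in small steps.

Call:
servo_tool(
  rows=[
    [[0.7, 0, 1], 0, -1],
    [[1.4, 0, 2], 0, -1],
    [[2, 0, 3], 0, -1],
    [[2, 0, 3], 0, -1],
  ],
)

```text
t: 15.45
tcp_pos: [0.4965, -0.0861, 0.2375]
tool_rot: [0.758, 0.652, -0.003, -0.002]
force: [-0.5, 0.3, 0.3]
finger_gap: -0.0
```

Call:
servo_tool(
  rows=[
    [[0.7, 0, 1], 0, -1],
    [[1.4, 0, 2], 0, -1],
    [[2, 0, 3], 0, -1],
    [[2, 0, 3], 0, -1],
  ],
)

```text
t: 15.85
tcp_pos: [0.4966, -0.084, 0.2343]
tool_rot: [0.758, 0.652, -0.003, -0.002]
force: [0.6, 0.1, -0.2]
finger_gap: 0.001
```

Call:
servo_tool(
  rows=[
    [[0.7, 0, 1], 0, -1],
    [[1.4, 0, 2], 0, -1],
    [[2, 0, 3], 0, -1],
    [[2, 0, 3], 0, -1],
  ],
)

```text
t: 16.25
tcp_pos: [0.4969, -0.0819, 0.2312]
tool_rot: [0.758, 0.652, -0.003, -0.003]
force: [-0.2, 0.3, -0.8]
finger_gap: 0.003
```

```bash
python3 ck.py
```

```text
t 16.25 tcp [ 0.4969 -0.0819  0.2312] shift [   5.3   -0.3 -101.8] turn 0.24 F [-0.2  0.3 -0.8] gap 0.0
red 45 269.1777777777778 268.4222222222222
yel 18 285.3888888888889 216.55555555555554
```

Call:
servo_tool(
  rows=[
    [[0.5, 0, 0.8], 0, -1],
    [[1, 0, 1.6], 0, -1],
    [[1.5, 0, 2.4], 0, -1],
    [[1.5, 0, 2.4], 0, -1],
  ],
)

```text
t: 16.7
tcp_pos: [0.497, -0.0804, 0.2287]
tool_rot: [0.758, 0.652, -0.003, -0.003]
force: [0.6, -0.1, 0.5]
finger_gap: 0.002
```

Call:
servo_tool(
  rows=[
    [[0.5, 0, 0.8], 0, -1],
    [[1, 0, 1.6], 0, -1],
    [[1.5, 0, 2.4], 0, -1],
    [[1.5, 0, 2.4], 0, -1],
  ],
)

```text
t: 17.1
tcp_pos: [0.4972, -0.0789, 0.2262]
tool_rot: [0.758, 0.652, -0.003, -0.003]
force: [0.1, -0.3, -1.3]
finger_gap: -0.001
```

Call:
servo_tool(
  rows=[
    [[0.3, 0, 0.6], 0, -1],
    [[0.6, 0, 1.2], 0, -1],
    [[0.9, 0, 1.8], 0, -1],
    [[0.9, 0, 1.8], 0, -1],
  ],
)

```text
t: 17.5
tcp_pos: [0.4974, -0.0776, 0.2251]
tool_rot: [0.758, 0.652, -0.003, -0.003]
force: [0.2, 2.3, 6.6]
finger_gap: 0.0
```

```bash
python3 - <<'E'
from h import *
goc(-168,0,226)
s=snapshot("scene"); i=s["image"][185:295,210:340]; cv2.imwrite("pics/f.png",cv2.resize(i,None,fx=5,fy=5,interpolation=2))
E
```

```text
t 17.5 tcp [ 0.4974 -0.0776  0.2251] shift [ 1.1  0.5 -0.9] turn 0.23 F [0.2 2.3 6.6] gap 0.0
```

View pics/f.png

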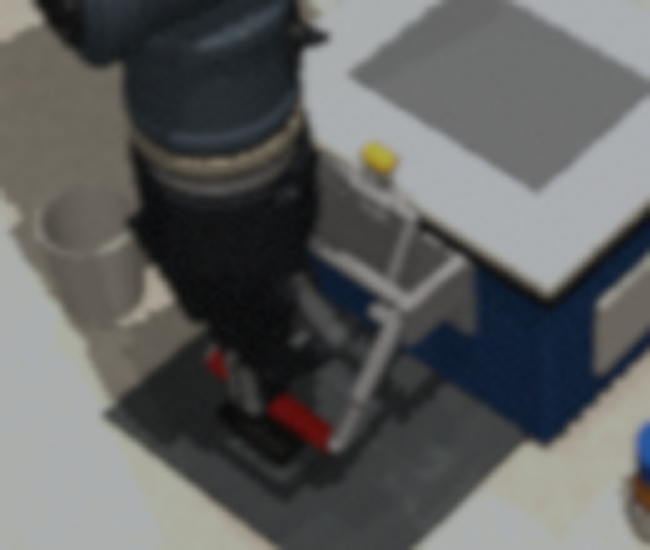

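Contact with the buffer: 6.6 N, and the red bar lies on the buffer (crop 300,420) with the loop hooked. I'll raise the force stepwise.

Call:
servo_tool(
  rows=[
    [[0.2, 0, 1], 0, -1],
    [[0.3, 0, 1.6], 0, -1],
    [[0.3, 0, 2.2], 0, -1],
    [[0.3, 0, 2.2], 0, -1],
  ],
)

```text
t: 17.95
tcp_pos: [0.4974, -0.0768, 0.2244]
tool_rot: [0.758, 0.652, -0.002, -0.003]
force: [-1.6, 3.5, 13.5]
finger_gap: 0.002
```

Call:
servo_tool(
  rows=[
    [[-0.5, 0, 1.5], 0, -1],
    [[-0.5, 0, 1.5], 0, -1],
    [[-0.5, 0, 1.5], 0, -1],
    [[-0.5, 0, 1.5], 0, -1],
    [[-0.5, 0, 1.5], 0, -1],
    [[-0.5, 0, 1.5], 0, -1],
  ],
)

```text
t: 18.55
tcp_pos: [0.4973, -0.0767, 0.2244]
tool_rot: [0.758, 0.652, -0.002, -0.002]
force: [-1.8, 2.8, 13.2]
finger_gap: -0.004
```

Call:
servo_tool(
  rows=[
    [[-0.5, 0, 1.6], 0, -1],
    [[-0.5, 0, 1.6], 0, -1],
    [[-0.5, 0, 1.6], 0, -1],
    [[-0.5, 0, 1.6], 0, -1],
    [[-0.5, 0, 1.6], 0, -1],
    [[-0.5, 0, 1.6], 0, -1],
  ],
)

```text
t: 19.15
tcp_pos: [0.4972, -0.0767, 0.2243]
tool_rot: [0.758, 0.652, -0.001, -0.002]
force: [-1.3, 2.9, 14.1]
finger_gap: 0.001
```

Held at about 14 N for over 1.2 s. Now I let go straight up.

Call:
servo_tool(
  rows=[
    [[-0.5, 0, -1], 0, -1],
    [[-1, 0, -5], 0, -1],
    [[-1, 0, -15], 0, -1],
    [[-1, 0, -40], 0, -1],
    [[-20, 0, -80], 0, -1],
    [[-50, 0, -120], 0, -1],
    [[-80, 0, -140], 0, -1],
    [[-80, 0, -140], 0, -1],
  ],
)

```text
t: 19.95
tcp_pos: [0.4868, -0.1595, 0.3682]
tool_rot: [0.759, 0.651, 0.0, 0.003]
force: [0.4, -0.3, -0.5]
finger_gap: -0.002
```

```bash
python3 - <<'E'
from h import *
goc(-168,0,226)
S={n:snapshot(n) for n in("scene","top")}; a,b=S["scene"],S["top"]
def med(s,c,box):
    m=mask(s,c,box); v,u=np.nonzero(m); return u.mean(),v.mean()
for c in("yellow","red"):
    pa,pb=med(a,c,(225,185,330,300)),med(b,c,(310,230,380,300)); p,e=tri(a,pa,b,pb); d=p-C0; print(c,np.round(pa,1),np.round(pb,1),np.round([d@EX*1e3,d@EY*1e3,p[2]*1e3,e*1e3],1))
i=cv2.resize(a["image"][185:295,210:340],(390,330),interpolation=2); j=cv2.resize(b["image"][195:330,240:380],(390,376),interpolation=2)
cv2.imwrite("pics/g.png",np.hstack([cv2.copyMakeBorder(i,0,46,0,0,0),j]))
E
```

```text
t 19.95 tcp [ 0.4868 -0.1595  0.3682] shift [ 84.1  -2.2 141.9] turn -0.03 F [ 0.4 -0.3 -0.5] gap -0.0
yellow [285.4 216.4] [320.4 257.6] [-83.1   0.5 144.7   4.9]
red [263.9 264. ] [346.3 266.1] [-163.7    0.8   47.     3.9]
```

The numbers confirm it's closed. The red bar is at z = 47 mm, x = -164, so the lever is at about 1.7 rad. The knob is at (-83, 145), as expected for a hooked loop. I'll hand it in.

```bash
python3 -c "
from h import *
print(sense()['force'],sense()['qd']); print(sign_off())"
```

```text
[-0.2263298   0.03730135 -0.324592  ] [0.02693888 0.02464472 0.03783688 0.00317806 0.00058511 0.00027304]
the job is handed in; nothing more can be done
None
```

The latch is closed and the job is handed in at about 20 s of robot time. `sign_off()` gives no verdict, so what follows rests on my own measurements.

- **Hooking the loop:** My first grip held the knob too high. It pushed the lever down to about 20° and left the bar resting on the keeper's lip. I regripped deeper, lifted until the lever was back at its top, then lowered the loop behind the lip with about 5 N on the tool. The knob then measured within about 1 mm of where a hooked loop should put it.
- **Pressing the lever:** I followed the lever down past dead centre, where the force peaked at about 4 N in the readings between moves. Buffer contact showed as 6.6 N, and I held 13–14 N (up to about 14.5 N with the sideways part) for about 1.2 s before letting go.
- **Last checks:** With the arm clear and reading no contact force, the red bar sits at a height of 47 mm, so the lever is at about 1.7 rad. The knob is at case x -83 mm, z 145 mm, which agrees with the hooked, clamped position.
- **What I did not check:** The final picture was refused because I had reached the 12-picture limit, so the end state rests on two-view measurements, whose rays miss each other by 4–6 mm. I did not measure the lid angle directly. I did not re-measure the bystanders, though the arm stayed well clear of the jar and cup, the nearest ones.

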